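Move three battery packs on through the charge, rest and discharge stations

ROBOT

A 6-joint arm with a two-finger parallel gripper is mounted at the origin on the work surface. World frame = base frame: x ahead of the robot, y to its left, z up, the work surface at z = 0. Lengths are in m, angles in rad, forces in N, time in s.
With the tool pointing down it reaches from about 0.375 to 0.925 m from the base axis. Payload 5.7 kg.
Tool frame: the origin (TCP) lies between the finger pads; the fingertips stand manip.tcp_to_tips ahead of it and the grasp point (between the pads) lies 6 mm ahead of it (manip.tcp_to_tips is the distance from the TCP to the fingertips, in m); y points along the fingers, z is the direction in which the jaws open and shut, and the axes are right-handed (so a half turn about y gives the same grasp; the last joint's range is limited). The gripper opens to 88 mm and grips with 3 to 60 N. Pads are 20 mm wide; open, the fingers measure 115 mm over their backs; the gripper's body (75 mm by 178 mm) begins 61 mm behind the grasp point.
Start: joints at [-1.432, 0.359, 1.51, -0, 1.272, -0.115], TCP at [0.151, -0.581, 0.248] pointing down, gripper open.
Joint ranges: [-2.97, 2.97], [-1.01, 2.36], [0.21, 2.38], [-0.96, 4.11], [0.2, 2.71], [-2.98, 2.98]. Speed limits (rad/s): [2.39, 2.39, 3.14, 3.14, 3.14, 3.14].

INTERFACE

Orientations are given as a 3x3 rotation matrix whose columns are the frame's x, y, z axes.
In Python, from rig import manip gives the robot as it stands. Calls block until the motion is done:
- manip.move_pose(position, orientation): joint-space move of the TCP to a pose.
- manip.move_l(position, max_speed=0.15, rot=None, force_limit=None): straight line of the TCP; rot=None keeps the orientation; max_speed is the mean speed in m/s. With force_limit (N) it stops when the force on the tool has changed by that much, and returns True; else False.
- manip.goto_joints(angles): joint-space move.
- manip.set_gripper(opening): finger opening in m; the grip force is fixed at half the most; returns when the fingers have stopped.
- manip.pause(seconds).
- manip.ik(position, orientation): joint angles nearest the present ones, or None.
- manip.read_camera(name): name is "scene" or "side" or "wrist"; returns (picture, depth): 400x640x3 uint8, red, green, blue; 400x640 float32, m along the optical axis (not along the pixel's ray), 0 where there is no reading.
- manip.camera_model(name): a dict with "mtx" (3x3 intrinsics, pixels), "extrinsics" (4x4, takes a point from world to camera coordinates); the wrist camera has in their place "hand_eye" (4x4, takes a point from camera to tool coordinates, whose origin is the TCP and whose axes are the tool frame's). Camera axes: x right, y down, z forward; pixel columns grow to the right and rows downward; lengths in m; the calibration is good to about 2 mm. A picture is of the moment at which its call begins: read the wrist's pose just before it. camera_model takes no time and is no camera call.
A pose or a line that the arm cannot do raises manip.PlanningError and nothing moves.
- manip.hand_in(): hands the job in, once; it reports no verdict.
Trained networks look in the newest picture that a camera, given by its name, has taken for a name from the list of things; names that differ only in an ending like _2 or _b are one class to them, and where a whole thing is asked for, a point or a joint stands for the part that bears it (a point fixed in the world has none). Each returns a list of dicts, best first, with "p" (0 to 1); they miss things now and then, are a little off and sometimes report something else, mostly with a low value. They report only what shows in the picture. A call takes as long as a camera call. They do not tell look-alikes from the thing itself.
- manip.silhouettes(camera, label): "pixels" (400x640 bool, what is visible of it) and "extent" ([left, top, width, height] in pixels, round what is visible of it).
Readings, each from a call of its own:
- manip.read_time_s(): time.
- manip.read_qpos(): joint angles.
- manip.read_joint_vel(): joint speeds.
- manip.read_effort(): joint torques, N m.
- manip.read_position(): TCP position.
- manip.read_tool_rot(): TCP orientation.
- manip.read_ft_force(): force on the tool from outside, world axes, zero at the start.
- manip.read_torque(): the same for the moment, N m.
- manip.read_finger_gap(): finger opening in m.
Only numpy, scipy, OpenCV 4.12 (cv2) and the standard library are available. Lean on these libraries where they do the work, as an engineer would, in place of code of your own. Each camera call takes 0.05 s, during which the arm holds its last target.

TASK

All three battery packs are due for the next step of their capacity test: the pack in the charger goes onto the slatted rest rack, the pack on the rest rack goes onto the discharge load, and the pack on the load goes into the charger, each lying lengthwise in the middle of its new pocket. The round temperature logger belongs to the load: take it off the old pack and at the end lay it centred on top of the pack that is then on the load. Use the empty tray to park things on the way, and keep the packs and the logger upright all the time.

Things in the scene. Friction and masses are not known exactly. Their poses are not given: they have to be found in the camera images.
- cell_pack: the pack that starts in the charger: six upright round steel cells between two black holder plates, 68 mm long (x), 46 mm wide (y), 74 mm high, about 0.4 kg; origin: centre of its underside, z up
- case_pack: the pack that starts on the rest rack: a long grey hard case with rounded edges (5 mm) and a black panel on top, 110 mm long (x), 48 mm wide (y), 32 mm high, about 0.35 kg; origin: centre of its underside, z up
- block_pack: the pack that starts on the discharge load, under the logger: three flat aluminium cells between black end plates, 90 mm long (x), 54 mm wide (y), 42 mm high, about 0.5 kg; origin: centre of its underside, z up
- logger: the wireless temperature logger: a white plastic disc 40 mm across and 18 mm high with a small dark window on top, about 60 g, loose on top of block_pack; origin: centre of its underside, z up
- charger: the charger, fixed: a black cradle with a grey console with display and three white buttons at the +x end. Pocket 128 x 74 mm inside (x, y), flat floor 14 mm above the bench, rim 5 mm thick, 20 mm above the bench; packs go in either way round. Origin: on the bench under the pocket's centre; x along the pocket, z up. The console covers x = 69 to 129 mm, y = -48 to 48 mm and is 44 mm high
- load: the electronic discharge load, fixed: a grey cradle with a finned aluminium heat sink and a round fan on it at the +x end. Pocket 128 x 74 mm inside (x, y), flat floor 14 mm above the bench, rim 5 mm thick, 20 mm above the bench; packs go in either way round. Origin: on the bench under the pocket's centre; x along the pocket, z up. The heat sink covers x = 69 to 137 mm, y = -48 to 48 mm and is 72 mm high
- rest: the rest rack, fixed: a bare aluminium rack of slats. Pocket 128 x 74 mm inside (x, y), flat floor 14 mm above the bench, rim 5 mm thick, 20 mm above the bench; packs go in either way round. Origin: on the bench under the pocket's centre; x along the pocket, z up. No console; a small wire handle at each end
- tray: the empty shallow black tray, fixed: inside 200 mm (x) by 110 mm (y), floor 4 mm and rim 12 mm above the bench, walls 4 mm; room for a pack and the logger one behind the other along x. Origin: on the bench under its centre; x lengthwise, z up. Small clutter lies between the stations, none higher than 60 mm; above all pockets and the tray it is clear
Things that resemble listed ones, but are neither listed nor needed, are in the scene too. What is shaped like the case_pack but green is not meant.

How it is judged:
At the end, for the whole second after the job is handed in: cell_pack lies flat in the rest rack's pocket, case_pack in the load's, block_pack in the charger's, each within 15 mm of its centre and 0.2 rad of its length, either way round; logger flat on case_pack within 12 mm of its centre; all upright, released, at rest (horizontal distance between cell_pack and rest below 0.015 m and z of cell_pack in the frame of rest between 0.01 and 0.018 m and angle between the x axis of cell_pack and the x axis of rest, either way round below 0.2 rad and angle between each of cell_pack, case_pack, block_pack, logger's own z axis and vertical below 0.1 rad and linear speed of each of cell_pack, case_pack, block_pack, logger below 0.02 m/s and horizontal distance between case_pack and load below 0.015 m and z of case_pack in the frame of load between 0.01 and 0.018 m and angle between the x axis of case_pack and the x axis of load, either way round below 0.2 rad and horizontal distance between block_pack and charger below 0.015 m and z of block_pack in the frame of charger between 0.01 and 0.018 m and angle between the x axis of block_pack and the x axis of charger, either way round below 0.2 rad and horizontal distance between logger and case_pack below 0.012 m and z of logger in the frame of case_pack between 0.029 and 0.036 m); the robot touches nothing.
It fails at once if a pack or the logger is tipped over (more than 0.7 rad from upright) (angle between any of cell_pack, block_pack, case_pack, logger's own z axis and vertical above 0.7 rad).
It also fails if it takes over 128 s, if anything falls off the work surface, if the arm or the gripper's body presses on something with over 40 N, if the wrist force passes 120 N, or if a joint passes its speed limit or range.

## Working session

There is one attempt and no reset: what is moved stays moved. The work goes in short steps, each a Python script; the robot and the scene stay as the last script left them, time stands still between calls to the robot, and variables do not carry over. Pictures are saved under pics/ and viewed, and the job is handed in when it is done.

```bash
ls; mkdir -p pics
python3 - <<'E'
from rig import manip
import cv2,numpy as np
print(manip.tcp_to_tips, manip.read_time_s())
for c in ("scene","side","wrist"):
    p,d=manip.read_camera(c); cv2.imwrite(f"pics/{c}0.png",p[:,:,::-1]); np.save(f"pics/{c}0.npy",d)
    m=manip.camera_model(c); print(c,{k:np.round(v,3).tolist() if not isinstance(v,str) else v for k,v in m.items()})
E
```

```text
pics
0.025 0.0
scene {'mtx': [[361.103, 0.0, 313.269], [0.0, 361.103, 188.483], [0.0, 0.0, 1.0]], 'extrinsics': [[-0.658, 0.753, -0.012, 0.365], [0.465, 0.393, -0.793, -0.17], [-0.593, -0.528, -0.608, 1.298], [0.0, 0.0, 0.0, 1.0]]}
side {'mtx': [[376.025, 0.0, 322.423], [0.0, 376.025, 199.904], [0.0, 0.0, 1.0]], 'extrinsics': [[0.929, -0.37, 0.004, -0.489], [-0.266, -0.677, -0.686, 0.123], [0.257, 0.637, -0.727, 0.871], [0.0, 0.0, 0.0, 1.0]]}
wrist {'mtx': [[297.715, 0.0, 316.855], [0.0, 297.715, 198.518], [0.0, 0.0, 1.0]], 'hand_eye': [[-0.0, 0.959, 0.284, -0.078], [-0.001, -0.284, 0.959, -0.138], [1.0, -0.0, 0.001, -0.001], [0.0, 0.0, 0.0, 1.0]]}
```

View pics/scene0.png

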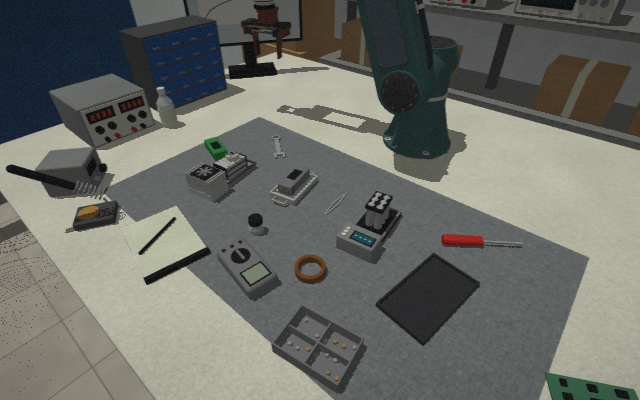

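View pics/side0.png

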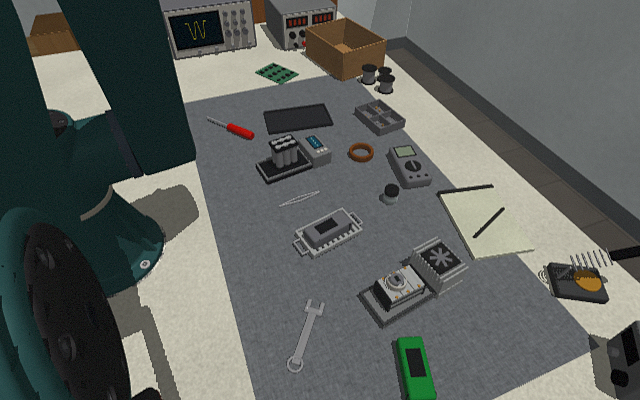

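View pics/wrist0.png

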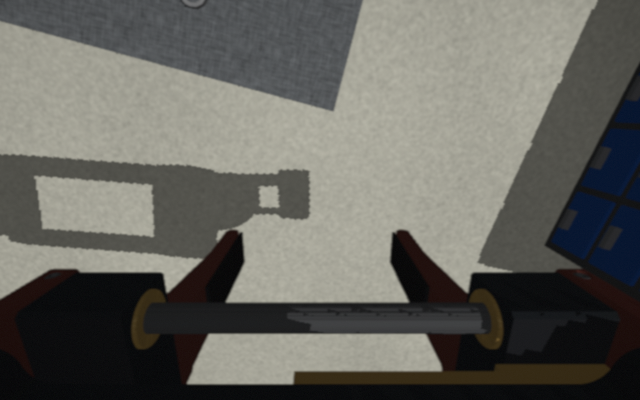

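Scene image: charger with cell_pack at about (370,225), empty tray at (428,297), rest rack with the grey case at (293,187) and load with block and logger at (225,172). The green look-alike case is at (215,147). In the side image these are at (287,155), (297,118), (328,231) and (400,285), with green at (415,370). Next I'll locate everything with the networks and depth.

```bash
cat > h.py <<'E'
import numpy as np,cv2
from rig import manip
def cam_T(c):
    m=manip.camera_model(c)
    if "extrinsics" in m: return np.array(m["mtx"]),np.linalg.inv(np.array(m["extrinsics"]))
    T=np.eye(4);T[:3,:3]=manip.read_tool_rot();T[:3,3]=manip.read_position()
    return np.array(m["mtx"]),T@np.array(m["hand_eye"])
def cloud(c,d,K,T):
    v,u=np.mgrid[:400,:640]
    P=np.stack([(u-K[0,2])/K[0,0]*d,(v-K[1,2])/K[1,1]*d,d],-1)
    return P@T[:3,:3].T+T[:3,3]
E
python3 - <<'E'
from h import *
clouds={}
vis={}
for c in ("scene","side"):
    K,T=cam_T(c); p,d=manip.read_camera(c); C=cloud(c,d,K,T)
    v=p[:,:,::-1].copy()
    for i,l in enumerate(("cell_pack","case_pack","block_pack","logger","charger","load","rest","tray")):
        for s in manip.silhouettes(c,l)[:3]:
            if s["p"]<.3: continue
            m=s["pixels"]&(d>0); Q=C[m]
            z=np.percentile(Q[:,2],97)
            top=Q[Q[:,2]>z-.006]
            r=cv2.minAreaRect((top[:,:2]*1000).astype(np.float32))
            rf=cv2.minAreaRect((Q[:,:2]*1000).astype(np.float32))
            print(c,l,round(s["p"],2),s["extent"],"n",len(Q),"ztop %.3f"%z,"med",np.round(np.median(Q,0),3),"rect",np.round(r[0]),np.round(r[1]),round(r[2],1),"| all",np.round(rf[0]),np.round(rf[1]),round(rf[2],1))
            cs,_=cv2.findContours(s["pixels"].astype(np.uint8),0,1); cv2.drawContours(v,cs,-1,[(0,0,255),(0,255,0),(255,0,0),(0,255,255),(255,0,255),(255,255,0),(0,128,255),(255,255,255)][i],1)
    cv2.imwrite(f"pics/{c}1.png",v)
print(manip.read_time_s())
E
```

```text
scene cell_pack 0.9 [364.8, 188.8, 27.1, 44.5] n 842 ztop 0.092 med [0.486 0.146 0.071] rect [465. 139.] [69. 47.] 8.9 | all [416. 111.] [193.  67.] 28.5
scene cell_pack 0.57 [336.5, 207.5, 64.9, 54.0] n 1627 ztop 0.048 med [0.559 0.158 0.035] rect [514. 144.] [149.  95.] 7.1 | all [480. 128.] [224. 114.] 8.7
scene cell_pack 0.5 [217.3, 153.7, 30.5, 23.0] n 432 ztop 0.059 med [ 0.567 -0.316  0.051] rect [ 558. -338.] [90. 55.] 5.5 | all [ 565. -371.] [ 92. 130.] 10.3
scene case_pack 0.95 [278.4, 165.0, 30.1, 30.8] n 606 ztop 0.050 med [ 0.493 -0.129  0.046] rect [ 481. -139.] [111.  48.] 12.8 | all [ 458. -165.] [171.  88.] 13.2
scene case_pack 0.58 [207.5, 135.8, 16.7, 23.3] n 348 ztop 0.036 med [ 0.518 -0.469  0.032] rect [ 521. -446.] [194.  48.] 72.6 | all [ 508. -473.] [255.  61.] 69.4
scene block_pack 0.9 [215.3, 152.2, 34.3, 26.7] n 400 ztop 0.059 med [ 0.568 -0.316  0.051] rect [ 561. -338.] [84. 54.] 6.2 | all [ 559. -337.] [87. 55.] 4.8
scene logger 0.53 [224.5, 152.9, 12.5, 11.7] n 114 ztop 0.078 med [ 0.552 -0.331  0.071] rect [ 549. -331.] [35. 32.] 22.8 | all [ 528. -37
[... 1698 characters left out ...]
057] rect [ 559. -340.] [90. 53.] 6.0 | all [ 568. -327.] [112.  81.] 6.1
side charger 0.74 [253.5, 132.4, 76.7, 52.4] n 1562 ztop 0.050 med [0.522 0.116 0.022] rect [545. 143.] [88. 97.] 11.1 | all [489. 148.] [199. 119.] 6.3
side load 0.92 [362.0, 234.7, 105.7, 92.1] n 3108 ztop 0.075 med [ 0.63  -0.351  0.04 ] rect [ 656. -326.] [64. 93.] 9.6 | all [ 609. -319.] [250. 128.] 9.6
side rest 0.81 [298.3, 210.2, 66.8, 50.1] n 850 ztop 0.025 med [ 0.473 -0.162  0.018] rect [ 489. -137.] [163.  86.] 11.1 | all [ 490. -128.] [183. 103.] 11.2
side tray 0.78 [265.1, 102.2, 69.1, 31.9] n 1489 ztop 0.016 med [0.573 0.343 0.008] rect [575. 344.] [126. 208.] 82.5 | all [574. 344.] [127. 209.] 82.6
1.05
```

```bash
cat >> h.py <<'E'
def R_of(yaw,flip=False):
    s=-1 if flip else 1
    px=np.array([np.cos(yaw),np.sin(yaw),0])*s; py=np.array([-np.sin(yaw),np.cos(yaw),0])*s
    return np.stack([px,[0,0,-1.],py],1)
def tm(): return manip.read_time_s()
def wristview(name,labels):
    K,T=cam_T("wrist"); p,d=manip.read_camera("wrist"); C=cloud("wrist",d,K,T)
    np.savez(f"pics/{name}.npz",C=C,p=p,d=d,K=K,T=T)
    v=p[:,:,::-1].copy(); out={}
    for l,col in zip(labels,[(0,0,255),(0,255,0),(255,0,0),(0,255,255)]):
        for s in manip.silhouettes("wrist",l)[:2]:
            if s["p"]<.4: continue
            m=s["pixels"]&(d>0); m=cv2.erode(m.astype(np.uint8),np.ones((3,3)))>0; Q=C[m]
            z=np.percentile(Q[:,2],95); t=Q[Q[:,2]>z-.006]
            r=cv2.minAreaRect((t[:,:2]*1000).astype(np.float32)); rf=cv2.minAreaRect((Q[:,:2]*1000).astype(np.float32))
            print(l,round(s["p"],2),np.round(s["extent"]),"z %.3f"%z,"top",np.round(r[0],1),np.round(r[1],1),round(r[2],1),"| all",np.round(rf[0],1),np.round(rf[1],1),round(rf[2],1))
            cs,_=cv2.findContours(s["pixels"].astype(np.uint8),0,1); cv2.drawContours(v,cs,-1,col,1)
    cv2.imwrite(f"pics/{name}.png",v)
E
python3 - <<'E'
from h import *
for n,p,y in [("load",(.56,-.339),.13),("rest",(.482,-.14),.2),("chg",(.466,.138),.16),("tray1",(.524,.35),-.13),("tray2",(.63,.337),-.13)]:
    for f in (0,1):
        for z in (.04,.24):
            q=manip.ik([*p,z],R_of(y,f)); print(n,f,z,None if q is None else np.round(q,2))
t=tm()
manip.move_pose([.55,-.34,.25],R_of(.13))
print("dt",tm()-t)
wristview("w_load",["load","block_pack","logger"])
E
```

```text
load 0 0.04 [-0.65  0.66  1.56 -0.    0.92 -2.35]
load 0 0.24 [-0.65  0.44  1.39 -0.    1.3  -2.35]
load 1 0.04 [-0.65  0.66  1.56 -0.    0.92  0.79]
load 1 0.24 [-0.65  0.44  1.39  0.    1.3   0.79]
rest 0 0.04 [-0.42  0.51  1.92 -0.    0.71 -2.19]
rest 0 0.24 [-0.42  0.23  1.73 -0.    1.19 -2.19]
rest 1 0.04 [-0.42  0.51  1.92 -0.    0.71  0.95]
rest 1 0.24 [-0.42  0.23  1.73 -0.    1.19  0.95]
chg 0 0.04 [ 0.15  0.5   1.95 -0.    0.69 -1.59]
chg 0 0.24 [ 0.15  0.2   1.76 -0.    1.18 -1.59]
chg 1 0.04 [ 0.15  0.5   1.95 -0.    0.69  1.56]
chg 1 0.24 [0.15 0.2  1.76 0.   1.18 1.56]
tray1 0 0.04 [ 0.48  0.64  1.62 -0.    0.88 -0.96]
tray1 0 0.24 [ 0.48  0.41  1.45 -0.    1.28 -0.96]
tray1 1 0.04 [ 0.48  0.64  1.62 -0.    0.88  2.18]
tray1 1 0.24 [0.48 0.41 1.45 0.   1.28 2.18]
tray2 0 0.04 [ 0.39  0.73  1.41 -0.    1.   -1.05]
tray2 0 0.24 [ 0.39  0.53  1.24 -0.    1.37 -1.05]
tray2 1 0.04 [ 0.39  0.73  1.41 -0.    1.    2.1 ]
tray2 1 0.24 [0.39 0.53 1.24 0.   1.37 2.1 ]
dt 1.9332999999999998
load 0.76 [278. 121.  77. 174.] z 0.073 top [ 657.  -327.2] [66.  92.2] 9.2 | all [ 612.6 -335.3] [251.   96.8] 8.8
load 0.61 [302. 164.  31.  32.] z 0.077 top [ 543.5 -340.3] [31.4 24.6] 5.2 | all [ 543.5 -340.3] [31.5 24.6] 5.2
block_pack 0.97 [292. 146.  48.  79.] z 0.058 top [ 558.5 -341.7] [89.4 51.8] 5.9 | all [ 558.5 -341.7] [89.4 51.8] 5.9
logger 0.83 [308. 165.  27.  31.] z 0.077 top [ 543.  -338.8] [23.2 30.1] 86.4 | all [ 543.  -338.9] [23.2 30.1] 86.3
```

View pics/w_load.png

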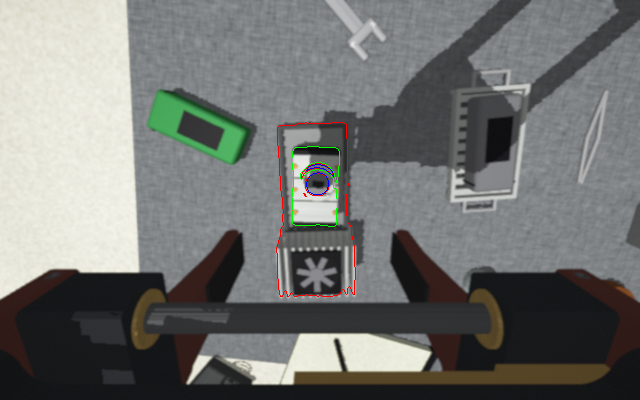

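Wrist image: load cradle at (316,175), fan heat sink at (317,270) and logger at (317,182) on the block. The green look-alike is off to the left at (200,125), and the grey case in the rest rack is at (490,140). Now I'll fit the pocket rim and logger precisely.

```bash
cat >> h.py <<'E'
from scipy.optimize import minimize
def fit_rim(C,c0,yaw0,ends=0):
    """fit rim ring 138x84 outer,128x74 inner to points at rim height"""
    P=C.reshape(-1,3); P=P[(P[:,2]>.0165)&(P[:,2]<.0235)]
    P=P[np.linalg.norm(P[:,:2]-c0,axis=1)<.095][:,:2]
    def loc(v): 
        d=P-v[:2]; c,s=np.cos(v[2]),np.sin(v[2]); return np.c_[d@[c,s],d@[-s,c]]
    def cost(v):
        q=np.abs(loc(v))-[.0665,.0395]   # signed to rim centre line
        outside=np.hypot(np.maximum(q[:,0],0),np.maximum(q[:,1],0)); ins=np.minimum(np.max(q,1),0)
        sd=np.abs(outside+ins)
        return np.mean(np.minimum(np.maximum(sd-.0025,0)+.2*sd,.006))
    best=None
    for dx in (-.006,0,.006):
        for dy in (-.006,0,.006):
            for dt in (-.06,0,.06):
                r=minimize(cost,[c0[0]+dx,c0[1]+dy,yaw0+dt],method="Nelder-Mead",options=dict(initial_simplex=np.array([c0[0]+dx,c0[1]+dy,yaw0+dt])+np.array([[0,0,0],[.004,0,0],[0,.004,0],[0,0,.04]])))
                if best is None or r.fun<best.fun: best=r
    print("rim fit",np.round(best.x,4),"cost mm",round(best.fun*1e3,3),"n",len(P)); return best.x
E
python3 - <<'E'
from h import *
D=np.load("pics/w_load.npz"); C=D["C"]
for c,y in (((.555,-.342),.157),((.49,-.137),.19)): fit_rim(C,np.array(c),y)
for cam in ("scene","side"):
    K,T=cam_T(cam); Cs=cloud(cam,np.load(f"pics/{cam}0.npy"),K,T); print(cam)
    for c,y in (((.555,-.342),.157),((.49,-.137),.19),((.466,.138),.16)): fit_rim(Cs,np.array(c),y)
    P=Cs.reshape(-1,3);P=P[(P[:,2]>.066)&(np.hypot(P[:,0]-.55,P[:,1]+.34)<.04)];print(cv2.minEnclosingCircle((P[:,:2]*1000).astype(np.float32)),P.mean(0))
P=C.reshape(-1,3); P=P[(P[:,2]>.066)&(np.hypot(P[:,0]-.55,P[:,1]+.34)<.04)]
print(cv2.minEnclosingCircle((P[:,:2]*1000).astype(np.float32)),P.min(0),P.max(0),len(P))
P=C.reshape(-1,3); P=P[(P[:,2]>.050)&(P[:,2]<.066)&(np.hypot(P[:,0]-.559,P[:,1]+.341)<.056)]
print(cv2.minAreaRect((P[:,:2]*1000).astype(np.float32)))
p=D["p"]; cv2.imwrite("pics/crop_load.png",cv2.resize(p[90:310,240:400,::-1],None,fx=2.7,fy=2.7,interpolation=cv2.INTER_CUBIC))
E
```

```text
rim fit [ 0.5575 -0.3431  0.1578] cost mm 1.819 n 2066
rim fit [ 0.4867 -0.1383  0.1982] cost mm 0.788 n 1988
scene
rim fit [ 0.5551 -0.3405  0.1574] cost mm 2.377 n 148
rim fit [ 0.4856 -0.1357  0.1922] cost mm 2.111 n 262
rim fit [0.4598 0.1352 0.1378] cost mm 2.853 n 277
((548.2235107421875, -333.9375915527344), 19.772489547729492) [ 0.55042034 -0.3312406   0.07375336]
side
rim fit [ 0.5576 -0.3418  0.162 ] cost mm 3.097 n 811
rim fit [ 0.4867 -0.1373  0.1993] cost mm 2.292 n 533
rim fit [0.4597 0.1325 0.1481] cost mm 3.543 n 527
((547.253173828125, -338.84735107421875), 20.332530975341797) [ 0.54495666 -0.34245205  0.07520876]
((533.3366088867188, -341.2562255859375), 34.432884216308594) [ 0.51707672 -0.37566965  0.06602397] [ 0.56765591 -0.30742136  0.34365218] 15023
((559.0023193359375, -341.02813720703125), (90.37564086914062, 53.38528060913086), 5.5311784744262695)
```

View pics/crop_load.png

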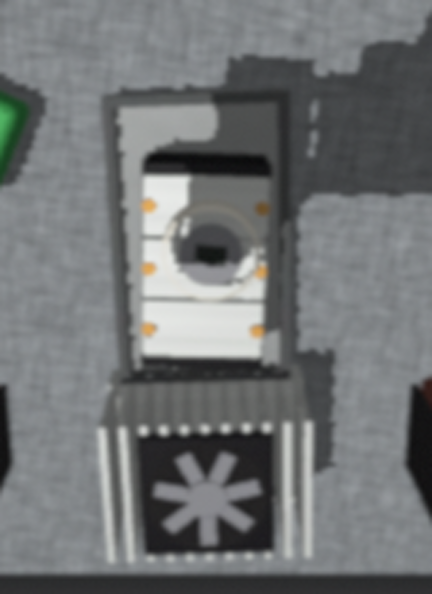

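```bash
cat >> h.py <<'E'
TIP=manip.tcp_to_tips
def pick(xy,yaw,tipz,op,hi=.2,grip=0.0):
    R=R_of(yaw); manip.set_gripper(op)
    manip.move_pose([*xy,hi],R)
    h=manip.move_l([*xy,tipz+TIP+.025],.25)
    h=manip.move_l([*xy,tipz+TIP],.08,force_limit=12)
    if h: print("CONTACT",manip.read_position())
    manip.set_gripper(grip); g=manip.read_finger_gap(); print("gap",round(g,4),"z",round(manip.read_position()[2],4))
    manip.move_l([*xy,hi],.2); print("gap up",round(manip.read_finger_gap(),4),"F",np.round(manip.read_ft_force(),1),"t",round(tm(),2))
def place(xy,yaw,tipz,op,hi=.2,rel=.002):
    R=R_of(yaw)
    manip.move_pose([*xy,hi],R)
    manip.move_l([*xy,tipz+TIP+.02],.2)
    h=manip.move_l([*xy,tipz+TIP-rel],.04,force_limit=4)
    print("contact",h,"z-nom",round(manip.read_position()[2]-tipz-TIP,4))
    manip.set_gripper(op); manip.pause(.1)
    manip.move_l([*xy,hi],.25); print("t",round(tm(),2))
E
python3 - <<'E'
from h import *
C=np.load("pics/w_load.npz")["C"]
P=C.reshape(-1,3); P=P[(P[:,2]>.066)&(P[:,2]<.09)&(np.hypot(P[:,0]-.55,P[:,1]+.34)<.035)]
(c,r)=cv2.minEnclosingCircle((P[:,:2]*1000).astype(np.float32)); print(c,r,len(P))
pick((.5475,-.3385),.158,.060,.06)
wristview("w_log",["logger","block_pack"])
E
```

```text
(547.89111328125, -339.44830322265625) 20.293485641479492 657
gap 0.0389 z 0.0853
gap up 0.0391 F [ 0.4 -0.7 -1.1] t 6.28
logger 0.96 [281. 213.  72.  66.] z 0.190 top [ 542.6 -339. ] [32.1 37. ] 42.5 | all [ 542.2 -337.1] [37.  32.1] 67.4
block_pack 0.81 [284. 153.  59.  95.] z 0.058 top [ 557.9 -340.7] [88.6 51.6] 6.5 | all [ 558.  -340.7] [88.7 51.6] 6.2
```

View pics/w_log.png

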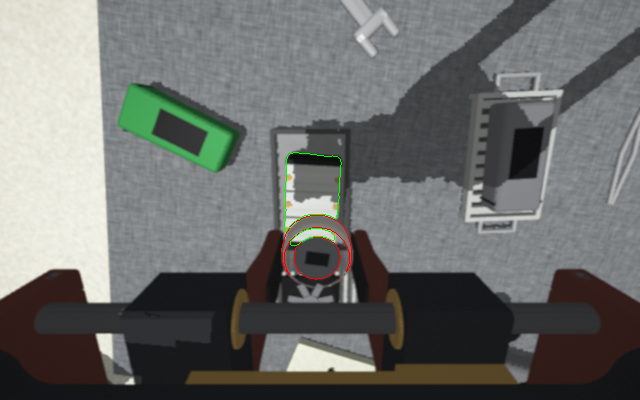

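Run:
```python
from h import *
place((.6355,.336),-.13,.060-.056+.004,.065)
wristview("w_tray",["logger","tray"])
pick((.5585,-.3408),.105,.026,.086)
```

```text
contact True z-nom -0.0001
t 11.76
logger 0.91 [301. 165.  33.  31.] z 0.025 top [631.  338.6] [26.  30.9] 81.1 | all [631.  338.6] [26.  30.9] 81.1
tray 0.96 [257.  19. 120. 204.] z 0.013 top [574.4 342. ] [116.  206.1] 82.6 | all [574.4 342. ] [116.  206.1] 82.6
gap 0.0541 z 0.0512
gap up 0.054 F [-0.1 -0.5 -4.7] t 17.47
```

View pics/w_tray.png

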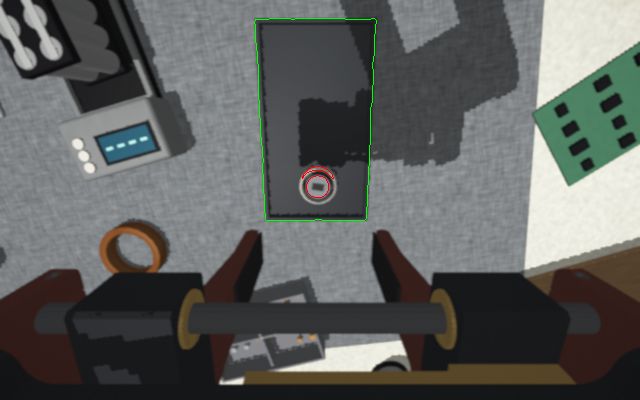

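The logger sits upright in the tray at (318,186) and the block is held with a 54 mm gap. I'll park the block, then view the rest rack.

Run:
```python
from h import *
place((.530,.348),-.13,.016,.08)
wristview("w_tray2",["logger","block_pack"])
manip.move_pose([.475,-.14,.22],R_of(.199))
wristview("w_rest",["rest","case_pack"])
C=np.load("pics/w_rest.npz")["C"]
fit_rim(C,np.array([.4867,-.1375]),.198)
P=C.reshape(-1,3); P=P[(P[:,2]>.038)&(P[:,2]<.06)&(np.hypot(P[:,0]-.482,P[:,1]+.14)<.07)]
print(cv2.minAreaRect((P[:,:2]*1000).astype(np.float32)))
C=np.load("pics/w_tray2.npz")["C"]
P=C.reshape(-1,3); P=P[(P[:,2]>.015)&(P[:,2]<.03)&(np.hypot(P[:,0]-.635,P[:,1]-.336)<.03)]
print(cv2.minEnclosingCircle((P[:,:2]*1000).astype(np.float32)),len(P))
a=cv2.imread("pics/w_tray2.png");b=cv2.imread("pics/w_rest.png");cv2.imwrite("pics/two.png",np.hstack([a[:,120:520],b[:,120:520]]))
```

```text
contact True z-nom -0.0001
t 22.77
logger 0.69 [304. 251.  33.  29.] z 0.025 top [628.8 338.2] [29.9 31. ] 26.3 | all [628.7 338.4] [30.2 31. ] 23.8
block_pack 0.64 [291. 144.  52.  90.] z 0.048 top [529.9 348.4] [52.6 89.5] 81.9 | all [529.7 348.8] [53.9 90. ] 81.5
rest 0.94 [275. 114.  80. 142.] z 0.022 top [ 486.1 -138.1] [171.9  82.7] 11.0 | all [ 486.6 -138. ] [173.1  82.7] 11.0
case_pack 0.78 [  0. 120.  68.  73.] z 0.034 top [ 516.2 -462.1] [59.6 45.7] 73.0 | all [ 513.  -471.9] [81.2 45.7] 72.0
case_pack 0.67 [290. 139.  44. 101.] z 0.048 top [ 482.2 -141.7] [107.7  45.6] 12.7 | all [ 482.1 -141.7] [108.   45.6] 12.7
rim fit [ 0.4865 -0.1378  0.1975] cost mm 0.421 n 1736
((482.5762939453125, -141.75564575195312), (108.89232635498047, 48.0167350769043), 12.990861892700195)
((634.7216796875, 336.33642578125), 20.10118865966797) 545
```

View pics/two.png

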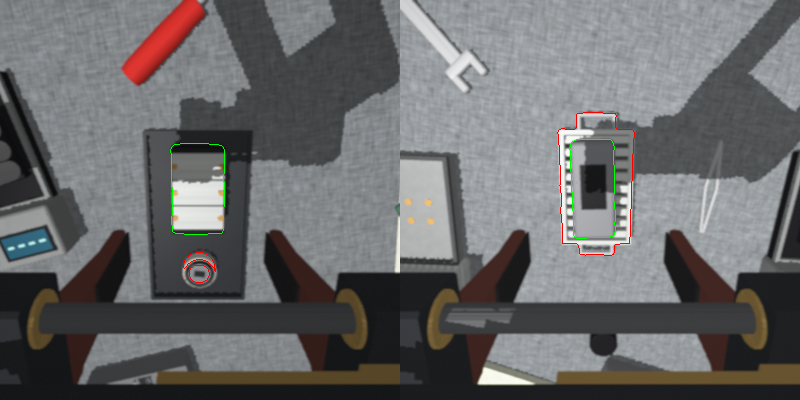

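Left panel: block at panel (198,190) and logger at (200,270) parked in the tray, with the load now empty. Right panel: case_pack candidates in the full wrist image are the green one at (34,156), the excluded colour lying loose on the bench, and the grey case with black panel at (312,190) in the slatted rack. The grey one is meant, and this enlarged view confirms it. Moving it to the load.

Run:
```python
from h import *
pick((.4825,-.1416),.224,.025,.080)
place((.557,-.3424),.158,.025,.075,hi=.22)
wristview("w_load2",["load","case_pack"])
C=np.load("pics/w_load2.npz")["C"]
fit_rim(C,np.array([.557,-.3424]),.158)
P=C.reshape(-1,3); P=P[(P[:,2]>.038)&(P[:,2]<.06)&(np.hypot(P[:,0]-.557,P[:,1]+.342)<.06)]
print(cv2.minAreaRect((P[:,:2]*1000).astype(np.float32)))
manip.move_pose([.455,.135,.24],R_of(.15))
wristview("w_chg",["charger","cell_pack"])
C=np.load("pics/w_chg.npz")["C"]
fit_rim(C,np.array([.460,.134]),.145)
P=C.reshape(-1,3); P=P[(P[:,2]>.08)&(P[:,2]<.1)&(np.hypot(P[:,0]-.466,P[:,1]-.138)<.06)]
print(cv2.minAreaRect((P[:,:2]*1000).astype(np.float32)))
P=C.reshape(-1,3); P=P[(P[:,2]>.040)&(P[:,2]<.05)&(np.hypot(P[:,0]-.56,P[:,1]-.15)<.06)]
print("console",cv2.minAreaRect((P[:,:2]*1000).astype(np.float32)))
a=cv2.imread("pics/w_load2.png");b=cv2.imread("pics/w_chg.png");cv2.imwrite("pics/two2.png",np.hstack([a[:,120:520],b[:,120:520]]))
```

```text
gap 0.0479 z 0.0502
gap up 0.0476 F [ 0.2  0.7 -5. ] t 27.93
contact True z-nom -0.0001
t 31.76
load 0.89 [272. 121.  85. 179.] z 0.073 top [ 652.1 -327.7] [56.7 90.9] 9.5 | all [ 606. -338.] [236.   94.7] 10.2
case_pack 0.67 [131.  79. 114.  83.] z 0.034 top [ 509.4 -486.4] [108.   46.5] 72.1 | all [ 509.4 -486.3] [108.1  46.7] 72.1
case_pack 0.62 [291. 133.  48. 104.] z 0.048 top [ 556.8 -342.5] [107.5  46.5] 9.2 | all [ 556.5 -342.6] [108.2  46.5] 9.2
rim fit [ 0.5579 -0.343   0.1588] cost mm 1.768 n 2438
((556.6301879882812, -342.15692138671875), (108.6678695678711, 48.13645935058594), 8.958142280578613)
charger 0.9 [275. 120.  78. 164.] z 0.047 top [543.7 145.9] [87.9 94.4] 6.8 | all [489.9 137.7] [197.3  94.3] 7.9
cell_pack 0.57 [292. 158.  51.  76.] z 0.091 top [465.4 136.8] [66.8 44.8] 9.7 | all [465.4 136.9] [66.7 44.9] 10.1
rim fit [0.4609 0.1333 0.1356] cost mm 0.723 n 1517
((466.071044921875, 137.496826171875), (68.3647689819336, 45.99148941040039), 9.974964141845703)
console ((558.3320922851562, 146.64222717285156), (60.242366790771484, 95.98328399658203), 7.848772048950195)
```

View pics/two2.png

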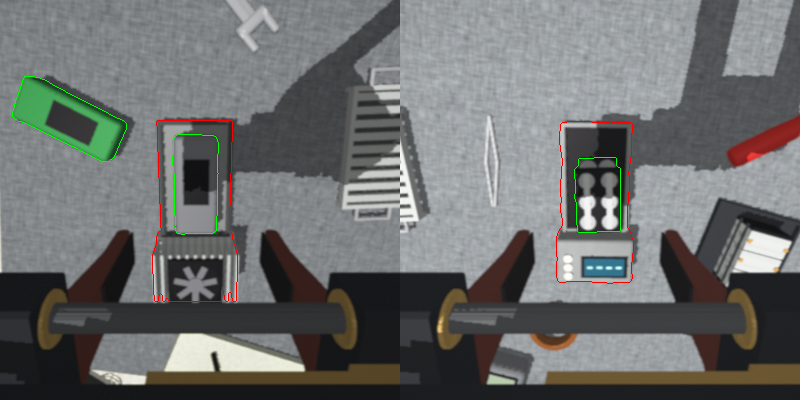

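The case lies centred in the load, with an offset under 2 mm. The charger (right) holds the only six-cell pack, at panel (598,195). Now cell to rest, then block to charger.

Run:
```python
from h import *
pick((.4658,.1373),.172,.045,.075,hi=.24)
place((.4866,-.138),.1975,.045,.070,hi=.24)
wristview("w_rest2",["rest","cell_pack"])
C=np.load("pics/w_rest2.npz")["C"]
fit_rim(C,np.array([.4867,-.1375]),.198)
P=C.reshape(-1,3); P=P[(P[:,2]>.08)&(P[:,2]<.1)&(np.hypot(P[:,0]-.4866,P[:,1]+.138)<.06)]
print(cv2.minAreaRect((P[:,:2]*1000).astype(np.float32)))
cv2.imwrite("pics/w_rest2b.png",cv2.imread("pics/w_rest2.png"))
```

```text
gap 0.0463 z 0.0702
gap up 0.046 F [ 0.2 -0.2 -5. ] t 37.05
contact True z-nom -0.0001
t 41.04
rest 0.95 [279. 105.  75. 138.] z 0.022 top [ 486.3 -137.8] [170.1  81.4] 11.2 | all [ 486.6 -137.7] [170.7  81.4] 11.2
rim fit [ 0.4865 -0.1378  0.1973] cost mm 0.636 n 1700
((486.77716064453125, -137.68679809570312), (68.3527603149414, 46.08966064453125), 11.240209579467773)
```

View pics/w_rest2.png

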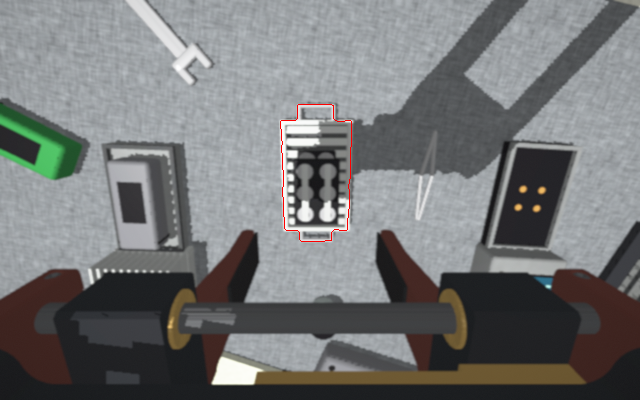

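The cell pack stands centred in the rest rack at (317,185), and the charger at (530,195) is empty. Block next, then the logger.

Run:
```python
from h import *
pick((.530,.3483),-.135,.016,.080)
place((.4607,.1333),.137,.026,.080)
wristview("w_chg2",["charger","block_pack"])
C=np.load("pics/w_chg2.npz")["C"]
fit_rim(C,np.array([.4608,.1333]),.137)
P=C.reshape(-1,3); P=P[(P[:,2]>.047)&(P[:,2]<.065)&(np.hypot(P[:,0]-.4607,P[:,1]-.1333)<.06)]
print(cv2.minAreaRect((P[:,:2]*1000).astype(np.float32)))
pick((.6347,.3363),-.13,.008,.065)
place((.5567,-.3424),.158,.050,.060,hi=.22)
wristview("w_load3",["logger","case_pack"])
C=np.load("pics/w_load3.npz")["C"]
P=C.reshape(-1,3); P=P[(P[:,2]>.056)&(P[:,2]<.07)&(np.hypot(P[:,0]-.5567,P[:,1]+.3424)<.035)]
print(cv2.minEnclosingCircle((P[:,:2]*1000).astype(np.float32)),len(P),P[:,2].mean())
a=cv2.imread("pics/w_load3.png");b=cv2.imread("pics/w_chg2.png");cv2.imwrite("pics/two3.png",np.hstack([a[:,120:520],b[:,120:520]]))
```

```text
gap 0.0542 z 0.0413
gap up 0.0537 F [ 0.7 -0.9 -5.3] t 45.98
contact True z-nom -0.0001
t 49.64
charger 0.89 [272. 117.  87. 180.] z 0.047 top [556.9 146.3] [57.8 94.8] 7.3 | all [488.6 138.4] [196.1  94.4] 6.6
block_pack 0.96 [288. 145.  57.  93.] z 0.058 top [460.4 133.8] [89.  51.4] 8.2 | all [460.2 134.1] [89.2 52.1] 8.2
rim fit [0.4606 0.1333 0.1362] cost mm 0.514 n 2097
((460.90826416015625, 133.63919067382812), (90.208740234375, 54.43959426879883), 7.8672261238098145)
gap 0.0388 z 0.0333
gap up 0.0388 F [-1.   0.4 -1.7] t 53.99
contact True z-nom -0.0001
t 59.08
logger 0.71 [300. 170.  30.  34.] z 0.067 top [ 552.5 -342.1] [30.7 22.5] 5.6 | all [ 552.5 -342.1] [30.7 22.5] 5.6
logger 0.65 [453.  66. 101. 157.] z 0.021 top [ 486.2 -138.6] [171.   84.2] 11.2 | all [ 486.2 -138.4] [171.5  85.3] 10.9
case_pack 0.85 [131.  80. 115.  84.] z 0.034 top [ 509.5 -486.1] [107.5  46. ] 71.8 | all [ 509.5 -486. ] [107.6  46.1] 71.8
case_pack 0.58 [291. 132.  46. 103.] z 0.048 top [ 556.4 -342.3] [107.1  46.8] 10.2 | all [ 556.  -342.4] [107.9  46.8] 10.3
((557.0752563476562, -341.9465637207031), 20.01170539855957) 737 0.0648671446433943
```

View pics/two3.png

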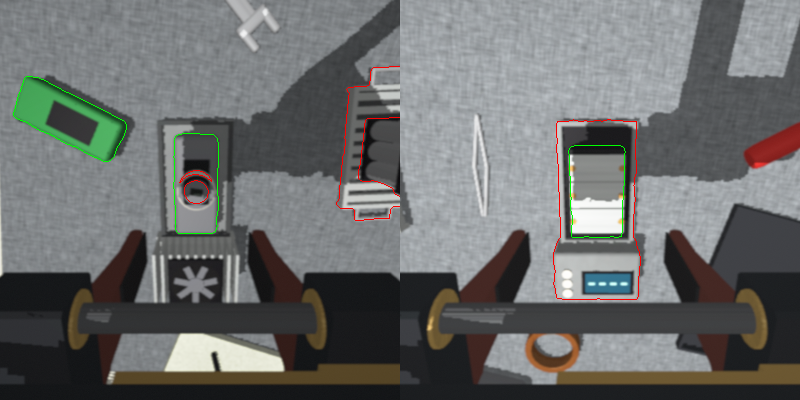

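Everything is in place: the logger is at panel (197,187) on the case in the load, and the block at (598,190) in the charger, each within 2 mm. One overall look before handing in.

Run:
```python
from h import *
p,d=manip.read_camera("side"); cv2.imwrite("pics/side_end.png",p[:,:,::-1])
```

```text
(no output)
```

View pics/side_end.png

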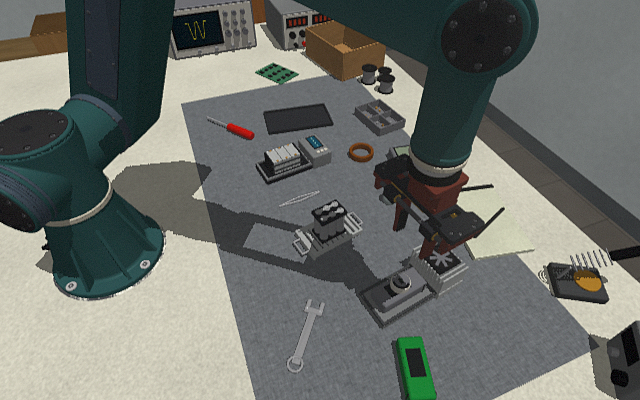

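The side view agrees: block in the charger (285,160), cell pack upright in the rack (328,215), case with the logger in the load (398,285), tray empty, gripper clear.

Run:
```python
from rig import manip
print(manip.read_time_s()); manip.hand_in()
```

```text
59.275
the job is handed in; nothing more can be done
```

I handed the job in at about 59 s of the 128 s allowed; no verdict was reported. I parked the logger and then the block pack in the tray. The case pack then went to the load, the cell pack to the rest rack and the block pack to the charger, and last the logger went onto the case pack.

My last wrist-camera checks, with the calibration good to about 2 mm:

| Item | Where it is | Offset from centre | Angle difference |
|---|---|---|---|
| cell_pack | rest rack | about 0.3 mm | below 0.01 rad |
| case_pack | load | about 1.5 mm | below 0.01 rad |
| block_pack | charger | about 0.5 mm | below 0.01 rad |
| logger | on case_pack | about 0.5 mm | not applicable |

- **Side view:** before hand-in, the final side picture showed everything upright and released, with the gripper clear. I compared it by eye only.
- **Network errors:** the networks also reported the green look-alike as case_pack, and once labelled the rest rack as the logger. I ruled both out by colour and position in the pictures.
- **Failed checks:** none failed. The load's rim position differed by up to about 2.5 mm between the cameras, well inside the 15 mm tolerance.

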